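# Pull-test a sample wheel with the spring gauge

### The job

Take the pull gauge out of its keeper, lay it down flat on the bench with its scale face up and let go, then take it again across its width, lower its crossbar behind the slotted yoke of the pull-test stand, and pull straight back until the pointer stands on the broad 30 mm line; hold it there for a good second. Ease it back without letting the spring snap until the slide is fully home, and leave the gauge lying flat, scale up, with its crossbar still in the yoke. Then log the test by pressing the counter's plunger right down to its stop and letting it come up again; leave everything else on the bench where it is.

Things in the scene. Friction and masses are not known exactly. Their poses are not given: they have to be found in the camera images.
- gauge: pull gauge: flat aluminium housing, in its own frame x -60..60, y -14..14, z 0..54 mm, sprung steel rod out of its +x end (nose). Starts on its long edge in the keeper, origin at the middle of that edge. +y is the white scale face with the pointer: lying scale up, y points up, the origin is 14 mm above the bench, the housing's middle 27 mm along +z. 0.34 kg, balanced near the middle
- gauge_bar (a point): middle of the steel crossbar (T-bar) at the end of the gauge's rod: bar 45 mm long along the gauge's z, 7 mm thick; rod 7 mm thick. With the slide home it lies 106 mm along +x from the gauge's origin, in the middle of the housing's thickness (y 0) and width (z 27 mm)
- gauge_slide (a joint): how far the gauge's rod is pulled out, m: 0 home, 0.050 end stop; the spring pulls it home with 3 N at 0 and 12 N at 0.030. The pointer on the scale face moves with it; the broad line is at 0.030
- keeper: low grey plastic channel, fixed: base 150 x 72 x 6 mm, with two rails along its x, 31 mm apart and 16 mm high over the bench; the gauge stands on its edge between them, 6 mm above the bench. Origin under the middle of the base
- stand: steel pull-test stand, fixed: a slotted yoke in front and a clamped omni wheel (86 mm diameter, top of its stud at 68 mm) behind. Origin on the bench under the slot; +x points from the yoke back to the wheel; base plate 4 mm thick, x -6..159, y -52..52 mm. The pull is along its -x
- yoke (a point): middle of the yoke's slot, 14 mm above the bench, axes as the stand. Upright wall x -4..4 mm, 84 mm wide, top 36 mm over the bench, with a slot y -9..9 mm, open at the top, down to the base plate. Behind it a pocket x 4..49, y -36..36 mm, open at the top, a 38 mm high block behind: the crossbar goes down into it, the rod in the slot
- plunger (a joint): how far the counter's plunger is pressed, m: 0 up, 0.012 at its stop; spring 1.4 N at the top, 5.6 N at the stop
- plunger_top (a point): middle of the top of the plunger's round steel head (40 mm diameter, 9 mm thick, 67 mm above the bench when up)
- counter: grey tally counter, fixed: box 76 x 70 x 34 mm with the upright plunger in its middle; origin under its centre. (Fixed crates and cartons, up to 160 mm high, stand along the bench's sides, |y| over 0.53 m, and back, x over 0.82 m)
- wheel_a: loose black omni wheel lying flat, 80 mm diameter, 36 mm high; origin under its centre
- wheel_b: another such loose wheel, 80 mm diameter, 36 mm high; origin under its centre
- wheel_c: a third such loose wheel, 80 mm diameter, 36 mm high; origin under its centre
- motor: loose white-and-black motor standing upright, 64 mm diameter, 85 mm high; origin under its centre
- carton: loose small cardboard box, 90 x 70 x 60 mm high; origin under its centre
- bottle: loose grey bottle, 56 mm diameter, 150 mm high; origin under its centre
- screwdriver: loose screwdriver lying down, 190 mm long, about 30 mm thick at the handle; origin under the middle of its length, x axis along it
Mind the look-alikes: they are no part of the job. What is meant by the gauge is not green or yellow, and is the larger of those in its own colour.

How it is judged:
On the way, in this order (a step that is already met when the one before it is completed fails the run):
1. the gauge lies flat on the bench, scale face up, and let go (angle between gauge's own y axis and vertical below 0.15 rad and height (world z) of gauge below 0.022 m and contact force between the fingers and gauge below 0.1 N and linear speed of gauge below 0.02 m/s), for 0.2 s.
2. with the crossbar behind the yoke, the slide is held at 30 mm (within 4 mm) for 1 s (x of gauge_bar in the frame of yoke between 0 and 0.05 m and y of gauge_bar in the frame of yoke between -0.016 and 0.016 m and z of gauge_bar in the frame of yoke between -0.012 and 0.014 m and value of joint gauge_slide between 0.026 and 0.034 m), for 1 s.
3. gauge flat and let go, slide home, crossbar in the yoke; the counter's plunger is pressed to its stop (over 10.5 of 12 mm) (all of step 1 and x of gauge_bar in the frame of yoke between 0 and 0.05 m and y of gauge_bar in the frame of yoke between -0.016 and 0.016 m and z of gauge_bar in the frame of yoke between -0.012 and 0.014 m and value of joint gauge_slide below 0.004 m and value of joint plunger above 0.0105 m), for 0.05 s.
At the end, for the whole second after the job is handed in: The gauge lies at rest flat on the bench (within 0.15 rad), scale face up, let go, its slide home (under 4 mm) and its crossbar in the pocket behind the yoke's slot (rod within 16 mm of the slot's middle); the plunger is up again (within 2 mm) (all of step 1 and x of gauge_bar in the frame of yoke between 0 and 0.05 m and y of gauge_bar in the frame of yoke between -0.016 and 0.016 m and z of gauge_bar in the frame of yoke between -0.012 and 0.014 m and value of joint gauge_slide below 0.004 m and value of joint plunger below 0.002 m); the robot touches nothing.
It fails at once if the slide snaps back (faster than 0.4 m/s) (velocity of joint gauge_slide below -0.4 m/s).
It fails at once if another thing on the bench is moved by more than 25 mm (distance of any of wheel_a, wheel_b, wheel_c, motor, carton, bottle, screwdriver from where it was at the start of the episode above 0.025 m).
It also fails if it takes over 69 s, if anything falls off the work surface, if the arm or the gripper's body presses on something with over 40 N, if the wrist force passes 120 N, or if a joint passes its speed limit or range.

### The arm

A 6-joint arm with a two-finger parallel gripper is mounted at the origin on the work surface. World frame = base frame: x ahead of the robot, y to its left, z up, the work surface at z = 0. Lengths are in m, angles in rad, forces in N, time in s.
With the tool pointing down it reaches from about 0.375 to 0.9 m from the base axis. Payload 3.1 kg.
Tool frame: the origin (TCP) lies at the very end of the fingers, on their centre line; the grasp point (between the pads) lies 19 mm behind it; z points along the fingers, y is the direction in which the jaws open and shut (so a half turn about z gives the same grasp; the last joint's range is limited). The gripper opens to 87 mm and grips with 3 to 60 N. Pads are 19 mm wide; open, the fingers measure 117 mm over their backs; the gripper's body (75 mm by 190 mm) begins 51 mm behind the grasp point.
Start: joints at [-1.284, 0.527, 1.433, -0, 1.181, -0.178], TCP at [0.28, -0.559, 0.192] pointing down, gripper open.
Joint ranges: [-3.08, 3.08], [-0.75, 2.2], [0.22, 2.44], [-1.43, 4.57], [0, 2.65], [-2.85, 2.85]. Speed limits (rad/s): [2.79, 2.79, 3.14, 3.14, 3.14, 3.14].

### API

Orientations are given as a unit quaternion [x, y, z, w].
In Python, from bench import env, get_image, get_calibration, boxes_of, cut_out gives the robot as it stands. Calls block until the motion is done:
- env.move_to(position, orientation): joint-space move of the TCP to a pose.
- env.move_straight(position, ori=None, max_speed=0.15, guard=None): straight line of the TCP; ori=None keeps the orientation; max_speed is the mean speed in m/s. With guard (N) it stops when the force on the tool has changed by that much, and returns True; else False.
- env.goto_joints(angles): joint-space move.
- env.gripper_open() and env.close_gripper(grip_force=None): open the fingers fully, or close them until they stop; grip_force is the grip in N (None keeps the last).
- env.sleep(seconds).
- env.ik(position, orientation): joint angles nearest the present ones, or None.
- env.get_obs(): the state.
- get_image(name): name is "scene" or "top" or "wrist"; returns the picture (420x560x3 uint8, red, green, blue); there is no depth.
- get_calibration(name): a dict with "fx", "fy", "cx", "cy" (pixels), "distortion" ([k1, k2, p1, p2, k3] as OpenCV has them; the pictures are not rectified), "cam_to_world" (4x4, takes a point from camera to world coordinates). Camera axes: x right, y down, z forward; pixel columns grow to the right and rows downward; lengths in m; the calibration is good to about 2 mm. A picture is of the moment at which its call begins: read the wrist's pose just before it. get_calibration takes no time and is no camera call; for the wrist camera it gives the pose at the moment of the call.
A pose or a line that the arm cannot do raises env.Unreachable and nothing moves.
- env.hand_in(): hands the job in, once; it reports no verdict.
Trained networks look in the newest picture that a camera, given by its name, has taken for a name from the list of things; names that differ only in an ending like _2 or _b are one class to them, and where a whole thing is asked for, a point or a joint stands for the part that bears it (a point fixed in the world has none). Each returns a list of dicts, best first, with "conf" (0 to 1); they miss things now and then, are a little off and sometimes report something else, mostly with a low value. They report only what shows in the picture. A call takes as long as a camera call. They do not tell look-alikes from the thing itself.
- boxes_of(camera, query): "extent" ([centre column, centre row, width, height] in pixels, round what is visible of it).
- cut_out(camera, query): "pixels" (420x560 bool, what is visible of it) and "extent" ([centre column, centre row, width, height] in pixels, round what is visible of it).
The state is a dict: "time_s": time; "joints": joint angles; "qd": joint speeds; "effort": joint torques, N m; "ee_pos": TCP position; "tool_rot": TCP orientation; "contact_force": force on the tool from outside, world axes, zero at the start; "torque": the same for the moment, N m; "width": opening from 0.0 (shut) to 1.0 (fully open).
Only numpy, scipy, OpenCV 4.12 (cv2) and the standard library are available. Lean on these libraries where they do the work, as an engineer would, in place of code of your own. Each camera call takes 0.05 s, during which the arm holds its last target. There are 200 camera calls.

## Working session

There is one attempt and no reset: what is moved stays moved. The work goes in short steps, each a Python script; the robot and the scene stay as the last script left them, time stands still between calls to the robot, and variables do not carry over. Pictures are saved under pics/ and viewed, about 8 in all and at most 12, crops included, and the job is handed in when it is done.

```bash
ls; mkdir -p pics; cat > s1.py <<'E'
from bench import env,get_image,get_calibration,boxes_of,cut_out
import cv2,numpy as np
for c in ["scene","top"]:
    im=get_image(c); cv2.imwrite(f"pics/{c}0.png",im[:,:,::-1])
    k=get_calibration(c); print(c,k["fx"],k["fy"],k["cx"],k["cy"],k["distortion"],np.round(k["cam_to_world"],3).tolist())
    for q in ["gauge","keeper","stand","counter","plunger_top","wheel_a","motor","carton","bottle","screwdriver"]:
        print(q,[(round(b["conf"],2),np.round(b["extent"]).astype(int).tolist()) for b in boxes_of(c,q)][:5])
a=cv2.imread("pics/scene0.png");b=cv2.imread("pics/top0.png")
print(env.get_obs())
E
python3 s1.py
```

```text
pics
scene 405.25075414672995 405.25075414672995 279.22899625317933 207.3750463805713 [0.00994773 0.         0.         0.         0.        ] [[-0.391, 0.64, -0.662, 1.354], [0.92, 0.268, -0.285, 0.385], [-0.005, -0.72, -0.693, 0.958], [0.0, 0.0, 0.0, 1.0]]
gauge [(0.94, [206, 213, 53, 25]), (0.67, [241, 192, 10, 24]), (0.6, [352, 188, 21, 23]), (0.57, [205, 153, 16, 32]), (0.21, [404, 302, 30, 43])]
keeper [(0.78, [212, 227, 46, 22]), (0.52, [283, 198, 22, 18])]
stand [(0.76, [324, 282, 57, 51])]
counter [(0.56, [259, 238, 34, 32])]
plunger_top [(0.45, [256, 229, 14, 7])]
wheel_a [(0.96, [240, 270, 29, 28]), (0.81, [169, 181, 24, 20]), (0.71, [282, 199, 29, 17])]
motor [(0.95, [406, 257, 29, 36])]
carton [(0.93, [403, 301, 35, 44])]
bottle [(0.67, [138, 195, 27, 43]), (0.61, [180, 224, 8, 6]), (0.3, [259, 239, 36, 34])]
screwdriver [(0.7, [418, 218, 17, 29])]
top 537.4147718190096 537.4147718190096 279.1651815401402 211.0821246475501 [-0.12183525  0.          0.          0.          0.        ] [[-0.012, -0.994, 0.106, 0.353], [-1.0, 0.012, 0.001, 0.013], [-0.002, -0.106, -0.994, 1
[... 555 characters left out ...]
12, 65])]
{'time_s': 1.1, 'joints': array([-1.28453212e+00,  5.27478132e-01,  1.43267415e+00,  2.62590563e-05,
        1.18139922e+00, -1.78482585e-01]), 'qd': array([ 2.31700744e-04, -1.15945179e-03, -1.21985407e-05, -4.35861296e-04,
       -4.15469244e-04,  2.73389896e-04]), 'effort': array([-2.95232921e-04, -4.40032732e+01, -1.76986188e+01,  6.34808745e-02,
        5.04177762e-02, -3.44949306e-06]), 'ee_pos': array([ 0.280165  , -0.55868331,  0.19227009]), 'tool_rot': array([9.73123720e-01, 2.30282926e-01, 1.32374485e-05, 1.98924522e-05]), 'contact_force': array([ 0.16515287,  0.0989806 , -0.08076478]), 'torque': array([ 0.04083087,  0.02866434, -0.00997718]), 'width': 0.9988405734318162}
```

```bash
python3 -c "
import cv2
a=cv2.imread('pics/top0.png')[90:345,90:470]
cv2.imwrite('pics/topc.png',cv2.resize(a,None,fx=2.1,fy=2.1,interpolation=cv2.INTER_CUBIC))
a=cv2.imread('pics/scene0.png')[120:345,110:450]
cv2.imwrite('pics/scenec.png',cv2.resize(a,None,fx=2.3,fy=2.3,interpolation=cv2.INTER_CUBIC))"
```

```text
(no output)
```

View pics/topc.png

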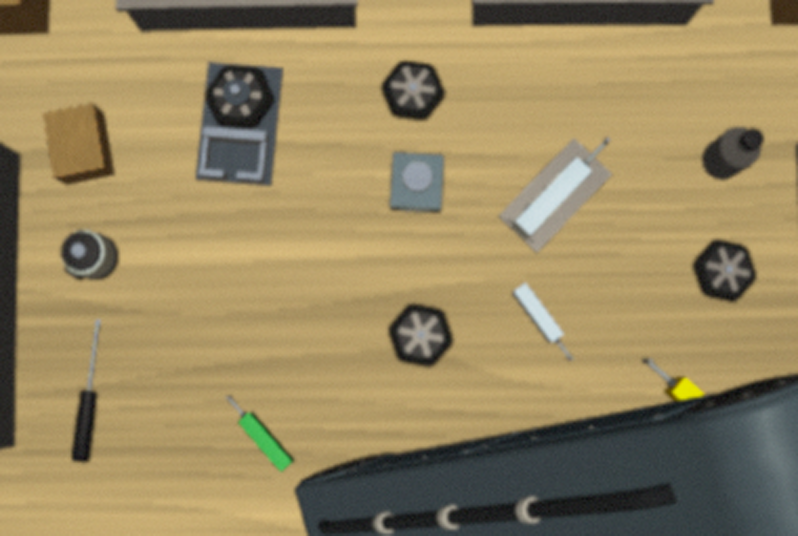

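View pics/scenec.png

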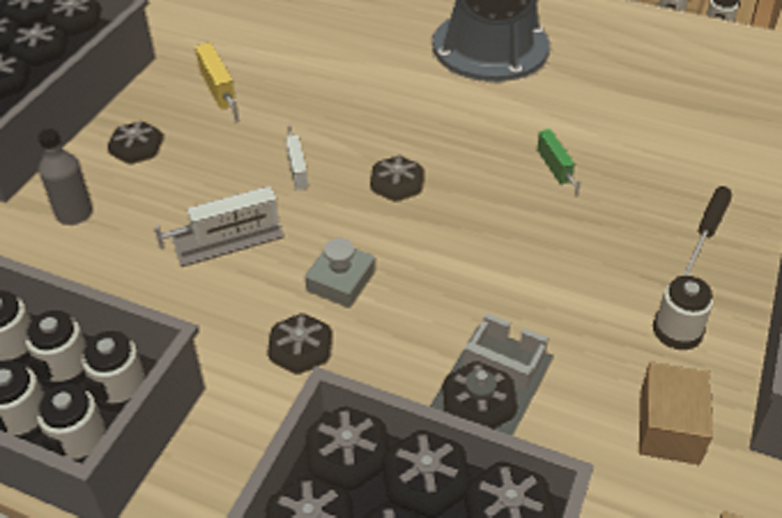

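Top crop: the large silver gauge stands in the keeper at (555,195), nose to the upper right. The smaller silver one at (540,313) and the green and yellow ones are decoys. The yoke and stand are at (238,125) with the slot facing down, and the counter is at (417,180). The scene view shows the scale face pointing toward +x+y world.

```bash
cat > h.py <<'E'
from bench import env,get_image,get_calibration,boxes_of,cut_out
import cv2,numpy as np
from scipy.spatial.transform import Rotation as R
def w(px,k,z):
    K=np.array([[k["fx"],0,k["cx"]],[0,k["fy"],k["cy"]],[0,0,1.]])
    p=cv2.undistortPoints(np.array(px,float).reshape(-1,1,2),K,np.array(k["distortion"]))[:,0]
    T=np.array(k["cam_to_world"]); d=np.c_[p,np.ones(len(p))]@T[:3,:3].T; o=T[:3,3]
    return (o+d*((z-o[2])/d[:,2])[:,None])[:,:2]
def proj(P,k):
    K=np.array([[k["fx"],0,k["cx"]],[0,k["fy"],k["cy"]],[0,0,1.]]); T=np.linalg.inv(np.array(k["cam_to_world"]))
    return cv2.projectPoints(np.array(P,float).reshape(-1,3),cv2.Rodrigues(T[:3,:3])[0],T[:3,3],K,np.array(k["distortion"]))[0][:,0]
def down(yaw): # tool down, jaw axis (tool y) along world heading yaw
    y=np.array([np.cos(yaw),np.sin(yaw),0]); z=np.array([0,0,-1.])
    return R.from_matrix(np.c_[np.cross(y,z),y,z])
def look(name):
    k=get_calibration("wrist"); im=get_image("wrist"); cv2.imwrite(f"pics/{name}.png",im[:,:,::-1]); return im,k
E
python3 - <<'E'
from h import *
im=get_image("top");k=get_calibration("top")
for q,z in [("gauge",.06),("keeper",.006),("stand",.03),("counter",.034),("plunger_top",.067),("wheel_a",.036),("motor",.085),("carton",.06),("bottle",.1),("screwdriver",.02)]:
    for c in cut_out("top",q)[:4]:
        m=c["pixels"].astype(np.uint8); pts=cv2.findNonZero(m)
        if pts is None: continue
        bx=cv2.boxPoints(cv2.minAreaRect(pts)); W=w(bx,k,z); cen=W.mean(0)
        e=[W[1]-W[0],W[2]-W[1]]; e=sorted(e,key=np.linalg.norm)
        print(q,round(c["conf"],2),cen.round(3),[round(np.linalg.norm(v),3) for v in e],round(np.degrees(np.arctan2(e[1][1],e[1][0])),1))
print("nose",w([[378,157.6]],k,.035))
# wrist camera mount
print(np.round(get_calibration("wrist")["cam_to_world"],3), {a:b for a,b in get_calibration("wrist").items() if a!="cam_to_world"}, R.from_quat(env.get_obs()["tool_rot"]).as_matrix().round(3))
E
```

```text
gauge 0.84 [ 0.428 -0.165] [np.float64(0.023), np.float64(0.084)] -144.2
gauge 0.78 [ 0.595 -0.202] [np.float64(0.027), np.float64(0.168)] -45.8
gauge 0.52 [0.275 0.189] [np.float64(0.024), np.float64(0.092)] -139.8
gauge 0.5 [ 0.34  -0.335] [np.float64(0.035), np.float64(0.08)] -135.9
keeper 0.64 [ 0.591 -0.198] [np.float64(0.071), np.float64(0.148)] -43.6
stand 0.69 [0.69  0.225] [np.float64(0.103), np.float64(0.164)] -4.6
stand 0.62 [ 0.588 -0.195] [np.float64(0.07), np.float64(0.148)] -43.8
stand 0.44 [ 0.649 -0.255] [np.float64(0.006), np.float64(0.035)] -45.9
counter 0.83 [ 0.606 -0.011] [np.float64(0.073), np.float64(0.084)] -5.3
plunger_top 0.52 [ 0.609 -0.012] [np.float64(0.035), np.float64(0.036)] 179.1
wheel_a 0.96 [ 0.402 -0.014] [np.float64(0.077), np.float64(0.082)] -90.7
wheel_a 0.62 [ 0.484 -0.418] [np.float64(0.076), np.float64(0.083)] -90.6
wheel_a 0.55 [ 0.73  -0.009] [np.float64(0.082), np.float64(0.087)] 179.0
motor 0.76 [0.509 0.41 ] [np.float64(0.06), np.float64(0.08)] -90.8
motor 0.22 [ 0.635 -0.423] [np.float64(0.052), np.float64(0.088)] -57.4
carton 0.67 [0.662 0.435] [np.float64(0.082), np.float64(0.106)] -168.8
bottle 0.58 [ 0.632 -0.418] [np.float64(0.055), np.float64(0.088)] -46.5
screwdriver 0.93 [0.334 0.429] [np.float64(0.026), np.float64(0.186)] -5.3
nose [[ 0.6571289  -0.26435745]]
[[ 0.448 -0.867 -0.218  0.339]
 [-0.894 -0.435 -0.109 -0.529]
 [ 0.     0.244 -0.97   0.384]
 [ 0.     0.     0.     1.   ]] {'fx': 322.7201604706015, 'fy': 322.7201604706015, 'cx': 276.1246676214517, 'cy': 210.6105180665639, 'distortion': array([-0.00133439,  0.        ,  0.        ,  0.        ,  0.        ])} [[ 0.894  0.448 -0.   ]
 [ 0.448 -0.894  0.   ]
 [ 0.    -0.    -1.   ]]
```

```bash
cat >> h.py <<'E'
def Rg(h,th=0): return R.from_euler("z",h)*R.from_euler("x",th)
def tool_in_gauge(s): # upright gauge grip from above; s=+1: tool x = gauge x
    return R.from_matrix(np.c_[[s,0,0],[0,-s,0],[0,0,-1.]])
E
python3 - <<'E'
from h import *
h0=np.radians(-44.8);h1=np.radians(-4.6);th=np.radians(35)
for s in (1,-1):
    q0=(Rg(h0)*tool_in_gauge(s)).as_quat(); q1=(Rg(h1,th)*tool_in_gauge(s)).as_quat()
    for n,p,q in [("look",[.591,-.198,.25],q0),("grip",[.591,-.198,.034],q0),("lift",[.591,-.198,.15],q0),("layup",[.47,.2,.15],q1),("lay",[.47,.2,.035],q1)]:
        j=env.ik(p,q); print(s,n,None if j is None else np.round(j,2))
q=(Rg(h1)*R.from_matrix(np.c_[[1,0,0],[0,-1,0],[0,0,-1.]])).as_quat()
print(env.ik([.5,.2,.01],q), env.ik([.5,.2,.01],(R.from_euler("z",np.pi)*R.from_quat(q)).as_quat()))
s=1
q0=(Rg(h0)*tool_in_gauge(1)).as_quat()
if env.ik([.591,-.198,.25],q0) is None: q0=(Rg(h0)*tool_in_gauge(-1)).as_quat()
env.move_to([.591,-.198,.25],q0); im,k=look("g1")
for q in ("gauge","keeper"):
    for c in cut_out("wrist",q)[:3]:
        print(q,c["conf"],np.round(c["extent"]))
T=np.array(k["cam_to_world"]);print(T.round(3),env.get_obs()["time_s"])
E
```

```text
1 look [-0.5   0.47  1.37 -0.    1.3   1.85]
1 grip [-0.5   0.73  1.56 -0.    0.86  1.85]
1 lift [-0.5   0.57  1.48 -0.    1.09  1.85]
1 layup [-0.23  0.48  1.95  0.76  0.97  0.9 ]
1 lay [-0.23  0.72  2.01  0.95  0.77  0.6 ]
-1 look [-0.5   0.47  1.37 -0.    1.3  -1.29]
-1 grip [-0.5   0.73  1.56 -0.    0.86 -1.29]
-1 lift [-0.5   0.57  1.48 -0.    1.09 -1.29]
-1 layup [-0.23  0.48  1.95  0.76  0.97 -2.24]
-1 lay [-0.23  0.72  2.01  0.95  0.77 -2.54]
[ 1.72896364e-01  6.96458188e-01  1.78585123e+00 -4.44089210e-16
  6.59283237e-01  1.82397784e+00] [ 1.72896364e-01  6.96458188e-01  1.78585123e+00 -4.44089210e-16
  6.59283237e-01 -1.31761482e+00]
gauge 0.79 [501. 228. 119.  17.]
gauge 0.72 [276. 174.  23. 140.]
keeper 0.97 [277. 176.  59. 110.]
[[-0.705 -0.688 -0.173  0.638]
 [-0.709  0.684  0.172 -0.245]
 [ 0.001  0.244 -0.97   0.441]
 [ 0.     0.     0.     1.   ]] 3.5667
```

View pics/g1.png

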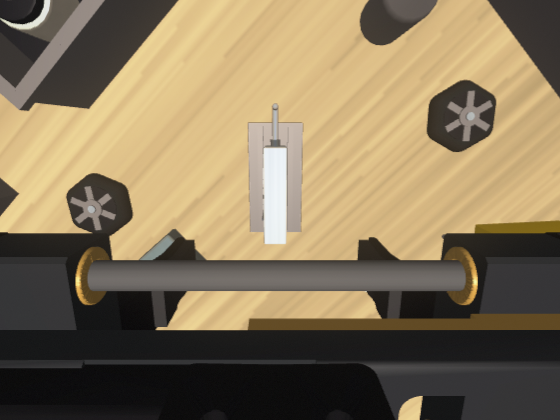

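The wrist view shows the gauge's top edge at columns 264–287, rows 148–243, in line with the tool. The nose points up in the image (rod tip at (275,105)).

```bash
python3 - <<'E'
from h import *
im=cv2.imread("pics/g1.png");k=get_calibration("wrist")
g=im.min(2); g[:, :240]=0; g[:,310:]=0; g[:140]=0; g[250:]=0
m=(g>190).astype(np.uint8)
n,l,st,ce=cv2.connectedComponentsWithStats(m); i=1+st[1:,4].argmax(); print(st[i])
bx=cv2.boxPoints(cv2.minAreaRect(cv2.findNonZero((l==i).astype(np.uint8)))); W=w(bx,k,.06)
e=sorted([W[1]-W[0],W[2]-W[1]],key=np.linalg.norm)
h=np.arctan2(e[1][1],e[1][0])%np.pi-np.pi; h=(h+np.pi/2)%np.pi-np.pi/2
c=W.mean(0); print(c,[np.linalg.norm(v) for v in e],np.degrees(h))
q0=(Rg(h)*tool_in_gauge(1)).as_quat()
zt=.006+.028
env.move_straight([*c,.12],q0,max_speed=.2)
print("guard",env.move_straight([*c,zt],max_speed=.1,guard=8),env.get_obs()["ee_pos"])
env.close_gripper(30); o=env.get_obs(); print("width",o["width"]*87,o["contact_force"].round(1))
env.move_straight([*c,.15],max_speed=.12)
o=env.get_obs(); print(o["width"]*87,o["contact_force"].round(2),o["time_s"])
im,k=look("lift")
print([(round(b["conf"],2),np.round(b["extent"])) for b in boxes_of("wrist","gauge")][:3])
E
```

```text
[ 263  148   24   96 2150]
[ 0.58262752 -0.18845617] [np.float64(0.026714245025620607), np.float64(0.11673413672621527)] -44.43147482357116
guard False [ 0.58323091 -0.1887689   0.03462476]
width 0.34077324764632155 [ 0.4 -0.4 -0.7]
0.39989547074860754 [-0.7  -0.09  0.21] 8.0167
[(0.86, array([277., 157.,  32., 166.])), (0.85, array([514., 248.,  54.,  22.]))]
```

View pics/lift.png

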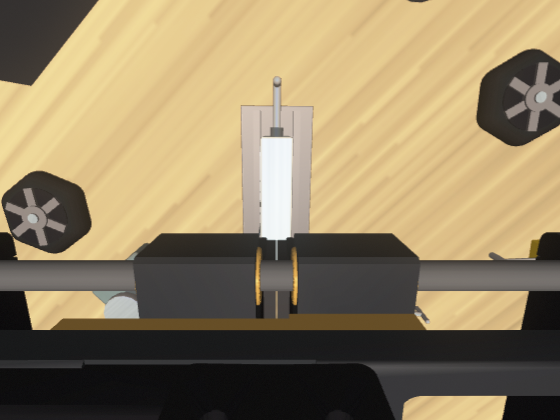

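The fingers are shut on nothing and the gauge still stands in the keeper, with its visible top spanning rows 137–240. I'll check the geometry before retrying.

```bash
python3 - <<'E'
from h import *
k=get_calibration("wrist");o=env.get_obs();p=o["ee_pos"];print(p)
kt=get_calibration("top");ks=get_calibration("scene")
print("tcp px wrist",proj([p,p+[0,0,.05]],k))
print("lift: nose-end",w([[276,137]],k,.06),"keeper nose end",w([[277,106]],k,.006), "keeper sides",w([[242,150],[313,150]],k,.006))
u=np.array([np.cos(np.radians(-44.4)),np.sin(np.radians(-44.4))])
c=np.array([.5826,-.1885]);print("pred nose end",c+.06*u)
E=[[*(c+a*u),.06] for a in(-.06,.06)]
print("top px",proj(E,kt)); print("scene px",proj(E,ks))
for cam in("top","scene"):
    im=get_image(cam);cv2.imwrite(f"pics/{cam}1.png",im[:,:,::-1])
a=cv2.imread('pics/top0.png')[140:220,310:400];b=cv2.imread('pics/scene0.png')[170:250,160:250]
b1=cv2.imread('pics/scene1.png')[130:270,130:290]
a=cv2.resize(a,(400,356),interpolation=3);b=cv2.resize(b,(400,356),interpolation=3)
b1=cv2.resize(b1,(400,350))
cv2.imwrite("pics/m1.png",np.vstack([np.hstack([a,b])])); cv2.imwrite("pics/m2.png",b1)
q=np.zeros((356,400,3),np.uint8);q[:350]=b1
cv2.imwrite("pics/m.png",cv2.resize(np.hstack([b,q]),(800,356)))
E
```

```text
[ 0.58195781 -0.18813565  0.14892343]
tcp px wrist [[275.84386708 238.63594177]
 [275.83408164 273.37811434]]
lift: nose-end [[ 0.6245854  -0.23010633]] keeper nose end [[ 0.64426471 -0.25080862]] keeper sides [[ 0.6386735  -0.1953936 ]
 [ 0.58798829 -0.24710333]]
pred nose end [ 0.62546836 -0.2304798 ]
top px [[338.13381275 198.41076167]
 [367.80659748 167.14666756]]
scene px [[227.7005458  202.34779979]
 [191.2713786  212.4620109 ]]
```

View pics/m.png

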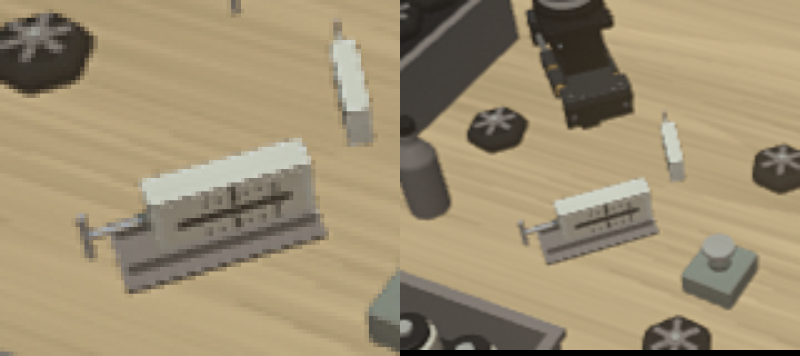

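Geometry agrees everywhere: the TCP was over the gauge. I'll retry deeper, recording before and after closing.

```bash
python3 - <<'E'
from h import *
c=[.583,-.1887]
env.gripper_open(); print("open",env.get_obs()["width"])
def snap():
    s=get_image("scene")[120:270,130:290,::-1]; t=get_image("wrist")[:,:,::-1]
    return np.hstack([cv2.resize(s,(400,300),interpolation=3),cv2.resize(t,(400,300))])
env.move_straight([*c,.023],max_speed=.12,guard=10); print(env.get_obs()["ee_pos"]); a=snap()
env.close_gripper(30); o=env.get_obs(); print("width",o["width"],o["contact_force"].round(1),o["time_s"]); b=snap()
env.sleep(.3); print(env.get_obs()["width"])
cv2.imwrite("pics/grip.png",np.vstack([a,b]))
E
```

```text
open 1.0013009789081884
[ 0.58368823 -0.1890352   0.02378437]
width 0.3167753260855364 [-0.8 -0.3  1.4] 12.0417
0.31371542703500316
```

View pics/grip.png

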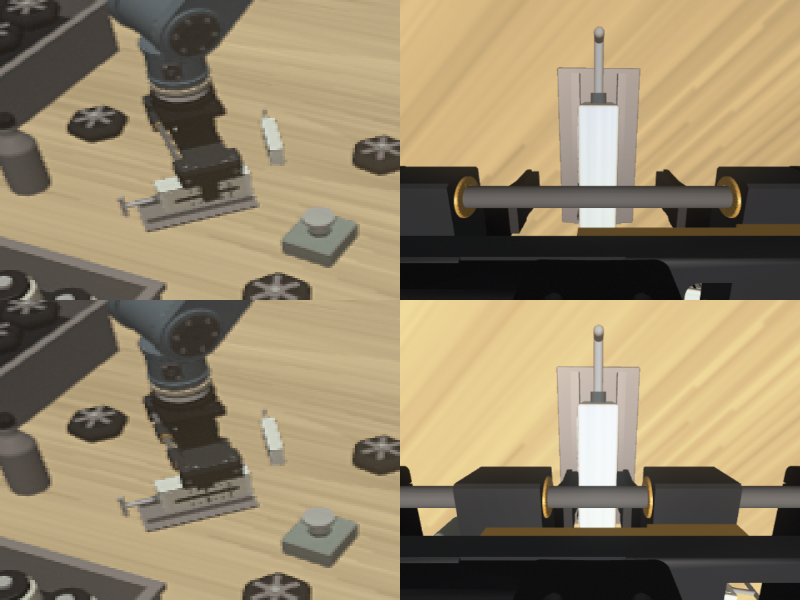

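Gripped this time (width 27 mm, TCP 18 mm above the gauge's lower edge). Next I lift it, carry it tilted, release and retreat.

```bash
python3 - <<'E'
from h import *
o=env.get_obs();p=o["ee_pos"]
env.close_gripper(40)
env.move_straight([p[0],p[1],.2],max_speed=.2); o=env.get_obs(); print("lift",o["width"],o["contact_force"].round(2))
G=Rg(np.radians(-4.6),np.radians(34)); q=(G*tool_in_gauge(1)).as_quat()
def tcp(pz): return np.array([.47,.21,pz])-G.apply([0,-.014,0])+G.apply([0,0,.018])
env.move_to(tcp(.15),q); print(env.get_obs()["width"])
g=env.move_straight(tcp(.0145),max_speed=.1,guard=10); o=env.get_obs(); print(g,tcp(.0145),o["ee_pos"],o["width"])
env.gripper_open(); env.sleep(.2)
o=env.get_obs();print(o["contact_force"].round(1))
back=R.from_quat(q).apply([0,0,-1])
env.move_straight(o["ee_pos"]+back*.09,max_speed=.08)
env.move_to([.47,.19,.28],down(np.radians(85.4+180)).as_quat())
im,k=look("laid"); print(env.get_obs()["time_s"])
for b in cut_out("wrist","gauge")[:3]: print(b["conf"],np.round(b["extent"]))
E
```

```text
lift 0.3125764094266842 [-0.39  0.02 -4.22]
0.31667107442694437
False [0.47012359 0.21153609 0.03725138] [0.47049689 0.21151324 0.03766558] 0.3151413134104702
[-0.2 -0.4  0.5]
20.3417
0.87 [529. 191.  58.  69.]
0.71 [285. 306.  49.  27.]
0.69 [258. 161.  27. 132.]
```

View pics/laid.png

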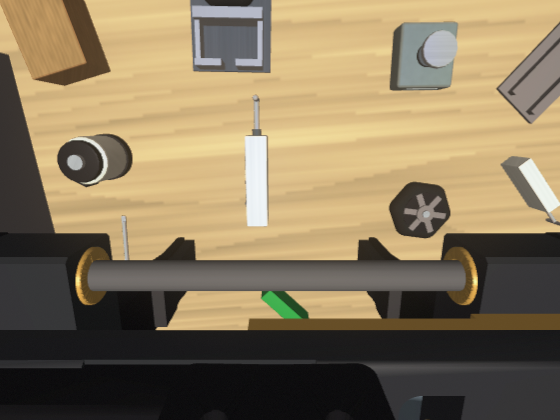

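The gauge rocked back and stands upright on its edge, with its top face at columns 247–268, rows 136–226 and the scale toward the left (+y). I'll topple it to the right by pushing high on the scale face with the left finger.

```bash
python3 - <<'E'
from h import *
k=get_calibration("wrist")
W=w([[258,226],[257,136],[247,180],[268,180]],k,.054); print(W)
c=W[:2].mean(0); d=W[1]-W[0]; h=np.arctan2(d[1],d[0]); print(c,np.degrees(h))
q=down(h+np.pi/2+np.pi).as_quat(); n=np.array([np.sin(h),-np.cos(h)]) # -y of gauge (right)
env.move_straight([*c,.13],q,max_speed=.2)
print(env.move_straight([*c,.044],max_speed=.12,guard=6))
p=c+n*.029
env.move_straight([*p,.044],max_speed=.12)
print(env.get_obs()["contact_force"].round(2))
for i in range(1,5):
    env.move_straight([*(p+n*.01*i),.044],max_speed=.06); print(env.get_obs()["contact_force"].round(2))
env.sleep(.2)
env.move_straight([*(p+n*.04),.28],max_speed=.25)
im,k=look("laid2"); print(env.get_obs()["time_s"])
E
```

```text
[[0.41019286 0.21799531]
 [0.52767346 0.20803445]
 [0.47339231 0.22627893]
 [0.47117867 0.19915163]]
[0.46893316 0.21301488] -4.846360840580503
False
[ 1.03 -0.65  0.25]
[ 0.67  0.25 -0.33]
[0.27 0.32 0.15]
[-0.52  0.46  0.83]
[0.54 0.2  0.41]
25.1667
```

View pics/laid2.png

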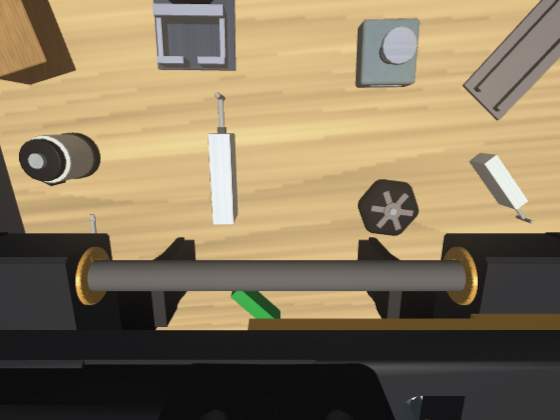

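The gauge still looks nearly upright, with no push force felt. I need a closer look at its state.

```bash
python3 - <<'E'
from h import *
k=get_calibration("wrist");ks=get_calibration("scene")
W=w([[224,223],[221,133]],k,.054);print(W,env.get_obs()["ee_pos"])
a=cv2.imread("pics/laid2.png")[85:235,170:270]
px=proj([[.47,.21,.03]],ks)[0].astype(int);print(px)
im=get_image("scene")[:,:,::-1]; b=im[px[1]-60:px[1]+60,px[0]-60:px[0]+60]
cv2.imwrite("pics/z.png",np.hstack([cv2.resize(a,(350,525),interpolation=3),cv2.resize(b,(440,525),interpolation=3)]))
E
```

```text
[[0.411439   0.21838024]
 [0.52841321 0.20754784]] [0.46184137 0.14416858 0.2784441 ]
[339 225]
```

View pics/z.png

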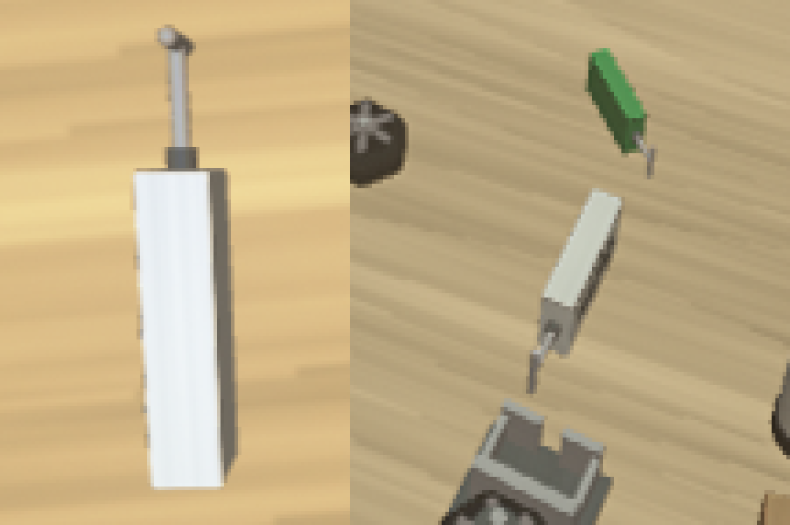

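```bash
python3 - <<'E'
from h import *
c=np.array([.4694,.2130]); h=np.radians(-4.85); n=np.array([np.sin(h),-np.cos(h)])
q=down(h+np.pi/2+np.pi).as_quat()
env.close_gripper(20)
s=c-n*.05
env.move_to([*s,.07],q)
g=env.move_straight([*s,-.002],max_speed=.05,guard=4); o=env.get_obs(); z0=o["ee_pos"][2]; print("touch",g,z0,o["contact_force"].round(1))
E
```

```text
touch False -0.0016840484169018191 [-0.1  0.1 -0.6]
```

```bash
python3 - <<'E'
from h import *
o=env.get_obs();p=o["ee_pos"]
g=env.move_straight([p[0],p[1],-.04],max_speed=.03,guard=3); o=env.get_obs(); print("touch",g,o["ee_pos"],o["contact_force"].round(1),o["joints"].round(3),o["time_s"],o["width"])
E
```

```text
touch True [ 0.4736272   0.26284962 -0.02985577] [-0.9  0.6  6. ] [0.3   0.772 1.787 0.    0.584 1.956] 30.1833 0.005205786635205866
```

The real finger ends are about 29 mm short of the reported TCP: contact with the bench came at TCP z ≈ -0.029. That explains the missed grasp and the missed push, so I'll compensate for it from here.

```bash
cat >> h.py <<'E'
D=.029  # finger ends lie this far behind the reported TCP; tip() gives TCP for a wanted tip height
E
python3 - <<'E'
from h import *
c=np.array([.4694,.2130]); h=np.radians(-4.85); n=np.array([np.sin(h),-np.cos(h)])
z=.043-D
p=env.get_obs()["ee_pos"]; env.move_straight([p[0],p[1],z],max_speed=.12)
for a in (-.03,-.02,-.01,0,.008):
    env.move_straight([*(c+n*a),z],max_speed=.06); print(a,env.get_obs()["contact_force"].round(2))
env.sleep(.15)
env.move_straight([*(c+n*.0),.1],max_speed=.25); env.gripper_open()
env.move_straight([*(c+n*.03),.25],max_speed=.3)
im,k=look("laid3"); print(env.get_obs()["time_s"])
E
```

```text
-0.03 [ 0.47  0.02 -1.45]
-0.02 [ 0.36  1.09 -0.44]
-0.01 [ 0.37  0.71 -0.28]
0 [ 0.44 -0.52 -0.46]
0.008 [ 0.27 -0.09  0.48]
35.2833
```

View pics/laid3.png

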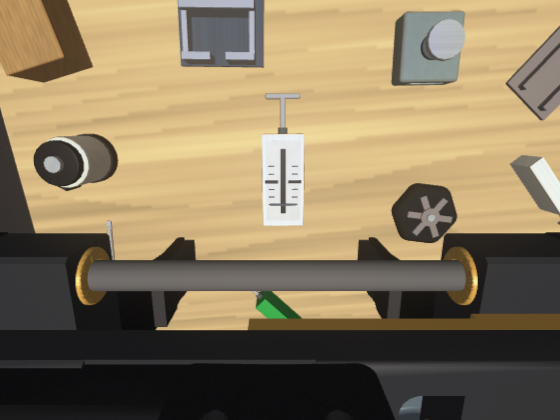

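The gauge lies flat with its scale up: housing at columns 262–304, rows 134–225, bar at (283,96). The yoke slot is near (218,55). Next I grasp it across the width, lift it to in front of the yoke and look.

```bash
python3 - <<'E'
from h import *
k=get_calibration("wrist"); im=cv2.imread("pics/laid3.png")
W=w([[283,225],[283.5,134],[262,180],[304,180]],k,.028); d=W[1]-W[0]; L=np.linalg.norm(d); print("L",L,np.linalg.norm(W[3]-W[2]))
c=W[:2].mean(0); bar=w([[283,96]],k,.014)[0]; print("c",c,"bar",bar,"dist",np.linalg.norm(bar-c))
h=np.arctan2(*(bar-W[0])[::-1]); print("h",np.degrees(h))
B=w([[178,66],[264,66]],k,.004); print("base front",B,np.linalg.norm(B[1]-B[0]),np.degrees(np.arctan2(*(B[0]-B[1])[::-1]))-90)
hs=np.radians(-4.6); us=np.array([np.cos(hs),np.sin(hs)])
yo=B.mean(0)+us*.006; S=w([[209,56],[226,56]],k,.036); print("yoke",yo,"slot wall",S.mean(0))
q=down(h-np.pi/2).as_quat()
env.move_straight([*c,.05],q,max_speed=.2)
print(env.move_straight([*c,.005-D],max_speed=.08,guard=8),env.get_obs()["ee_pos"])
env.close_gripper(45); o=env.get_obs(); print("width mm",o["width"]*87)
y2=(yo+S.mean(0))/2; 
env.move_straight([*c,.07-D],max_speed=.12)
t=y2-us*(.106+.03); print("t",t)
env.move_straight([*t,.07-D],down(hs-np.pi/2).as_quat(),max_speed=.15)
im,k=look("pre"); print(env.get_obs()["width"]*87,env.get_obs()["ee_pos"],env.get_obs()["time_s"])
cv2.imwrite("pics/pre2.png",cv2.resize(im[:260,130:430,::-1],(780,676)[:2] if 0 else (690,598),interpolation=3))
E
```

```text
L 0.11796930861046973 0.05399570157653851
c [0.46518772 0.17341816] bar [0.56975151 0.16512026] dist 0.10489251890767218
h -4.646196237640358
base front [[0.61708737 0.2927842 ]
 [0.60802078 0.18568793]] 0.10747936667831488 -4.839022245078965
yoke [0.61853475 0.23875487] slot wall [0.61756689 0.23736694]
False [ 0.46553947  0.17349672 -0.02366116]
width mm 54.01257944185129
t [0.48248889 0.24896796]
53.62091682439387 [0.48131178 0.24807789 0.04044516] 39.5833
```

View pics/pre2.png

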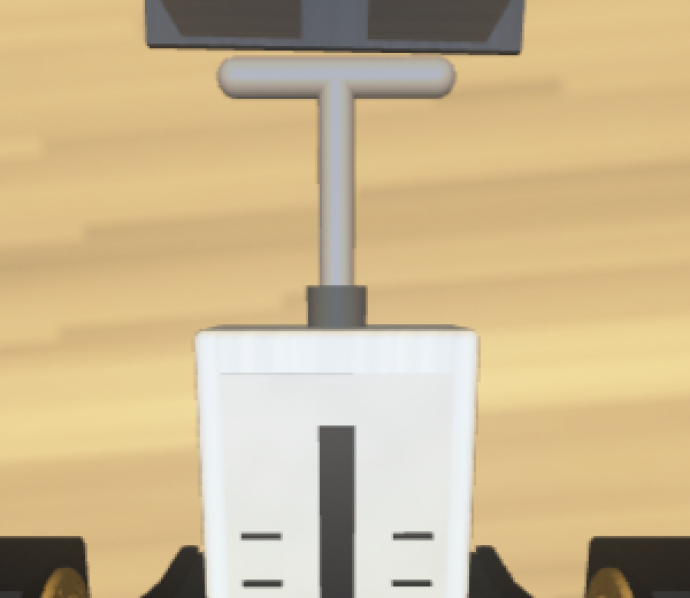

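The gauge is aligned: bar centre at crop column 337, slot centre at 335. I'll compute the offset and insert it, then pull to contact.

```bash
python3 - <<'E'
from h import *
k=get_calibration("wrist"); s=2.3
B=w([[130+146/s,46/s],[130+522/s,53/s]],k,.004); b=w([[130+337/s,77/s]],k,.079)[0]
v=B[0]-B[1]; hs=np.arctan2(v[1],v[0])-np.pi/2; print(B,np.linalg.norm(v),np.degrees(hs))
hs=np.radians(-5.0); us=np.array([np.cos(hs),np.sin(hs)])
yo=B.mean(0)+us*.006; S=w([[130+303/s,20/s],[130+368/s,20/s]],k,.036); print("yoke",yo,"slot",S.mean(0),"bar",b)
t=env.get_obs()["ee_pos"][:2]; print("bar-tcp",np.linalg.norm(b-t))
rel=yo-b; f=rel@us; l=rel@np.array([-us[1],us[0]]); print("fwd",f,"lat",l)
tgt=t+rel+us*.024
q=down(hs-np.pi/2).as_quat()
env.move_straight([*tgt,.07-D],q,max_speed=.12)
g=env.move_straight([*tgt,.006-D],max_speed=.09,guard=8); o=env.get_obs(); print("ins",g,o["ee_pos"],o["contact_force"].round(1),o["time_s"])
if not g:
    f0=o["contact_force"]@np.r_[us,0]
    g=env.move_straight([*(tgt-us*.024),.006-D],max_speed=.05,guard=2.2); o=env.get_obs()
    print("contact",g,np.dot(tgt-o["ee_pos"][:2],us),o["contact_force"].round(2),f0,o["time_s"],o["width"]*87)
E
```

```text
[[0.61830152 0.2893718 ]
 [0.60830621 0.18620908]] 0.103645802954817 -5.5340454411197815
yoke [0.61928103 0.23726751] slot [0.61025442 0.23770853] bar [0.58704407 0.23932347]
bar-tcp 0.10609409257589215
fwd 0.03229348208372361 lat 0.0007615026074596446
ins True [ 0.53560724  0.24363741 -0.02392611] [-0.7  0.6  4. ] 40.9
```

Insertion reached the bench height: the guard tripped at the same z as the original grasp. Now I raise 1 mm and pull.

```bash
python3 - <<'E'
from h import *
hs=np.radians(-5.0); us=np.array([np.cos(hs),np.sin(hs)]); U=np.r_[us,0]
p=env.get_obs()["ee_pos"].copy(); p[2]=-.0225
env.move_straight(p,max_speed=.05); f0=env.get_obs()["contact_force"]@U
g=env.move_straight(p-U*.03,max_speed=.05,guard=2.2); o=env.get_obs()
d=(p-o["ee_pos"])@U; print("contact",g,d,o["contact_force"].round(2),f0,o["time_s"])
if g:
    for a in (.015,.028,.030):
        env.move_straight(p-U*(d+a),max_speed=.04); o=env.get_obs(); print(a,o["contact_force"]@U-f0,o["contact_force"].round(1),o["width"]*87,(p-o["ee_pos"])@U-d)
    look("pull"); im=get_image("wrist"); print(env.get_obs()["time_s"])
    cv2.imwrite("pics/pull2.png",cv2.resize(im[:260,130:430,::-1],(690,598),interpolation=3))
E
```

```text
contact True 0.017308775106088213 [ 3.77 -0.32 -3.65] 1.221912396010329 41.575
0.015 5.874583332162118 [ 6.9 -2.4 -7.1] 53.420405655257184 0.011577971794179954
0.028 9.114915717920201 [10.  -4.2 -8.3] 53.85190457169655 0.022319223969819606
0.03 8.96012296416177 [ 9.9 -3.4 -7.8] 53.82561239681934 0.023791093653942025
42.925
```

View pics/pull2.png

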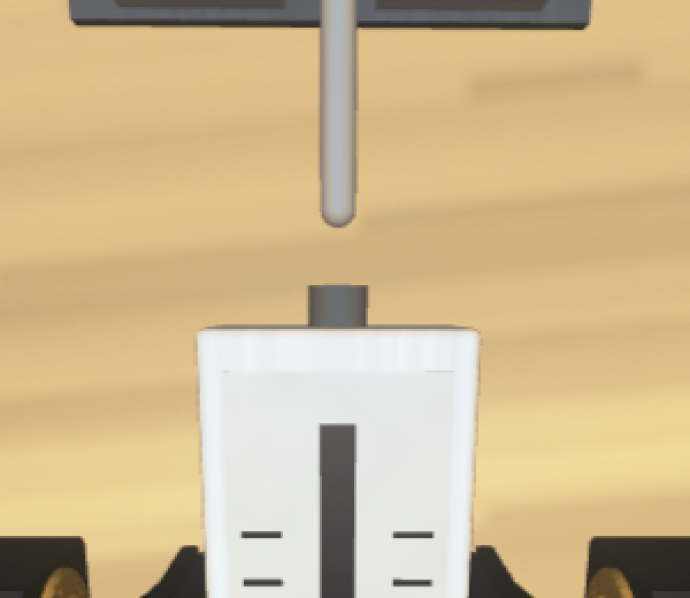

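The bar is caught behind the yoke, the rod is drawn out and there is no slip. The measured travel is 24 mm because the arm gives under load, so I'll trim to 30 mm, hold, then ease back.

```bash
python3 - <<'E'
from h import *
hs=np.radians(-5.0); us=np.array([np.cos(hs),np.sin(hs)]); U=np.r_[us,0]
p0=np.array([0.53560724,0.24363741,-.0225]); d=.01731
def tr():
    o=env.get_obs(); return (p0-o["ee_pos"])@U-d, o
env.sleep(.15); t,o=tr(); print("settled",t,o["contact_force"].round(1),o["ee_pos"])
cmd=.030
for i in range(3):
    if abs(.030-t)<.0008: break
    cmd+=.030-t; env.move_straight(p0-U*(d+cmd),max_speed=.03); env.sleep(.15); t,o=tr(); print(cmd,t,o["contact_force"].round(1),o["width"]*87)
# visual check: rod end gap to collar and yoke->housing distance
k=get_calibration("wrist"); im=get_image("wrist"); cv2.imwrite("pics/pull3.png",im[:,:,::-1])
env.sleep(1.3); t,o=tr(); print("held",t,o["contact_force"].round(1),o["time_s"])
col=cv2.cvtColor(im[:,:,::-1].copy(),cv2.COLOR_BGR2GRAY)[60:150,276:279].mean(1); print(col.astype(int).tolist())
b0=im[0:30,240].mean(1).astype(int).tolist(); print(b0)
E
```

```text
settled 0.023696718722628712 [11.1 -3.4 -6.4] [ 0.49482065  0.24794387 -0.02229573]
0.036303281277371285 0.028787680529287984 [11.7 -3.8 -7.7] 53.66014076420891
0.0375156007480833 0.029805508333690764 [12.3 -4.4 -7.5] 53.48137845024369
held 0.02982013005749766 [12.2 -3.2 -7.9] 45.3333
[184, 184, 183, 184, 184, 184, 184, 184, 184, 184, 184, 184, 184, 184, 184, 183, 183, 182, 177, 171, 161, 151, 135, 115, 115, 185, 191, 190, 189, 186, 185, 183, 181, 181, 180, 180, 181, 181, 181, 181, 181, 181, 181, 182, 181, 181, 180, 180, 180, 180, 180, 181, 182, 184, 185, 186, 187, 189, 190, 190, 190, 191, 192, 173, 118, 108, 108, 108, 108, 108, 108, 109, 109, 109, 109, 109, 109, 109, 109, 110, 110, 109, 131, 203, 225, 230, 234, 237, 237, 237]
[185, 185, 184, 184, 183, 184, 184, 184, 185, 185, 185, 185, 185, 186, 186, 186, 186, 185, 185, 184, 184, 183, 183, 183, 182, 182, 182, 182, 182, 182]
```

Held at 29.8 mm and about 12.3 N, which matches the 12 N expected for 30 mm. Now I ease back, set down and release.

```bash
python3 - <<'E'
from h import *
hs=np.radians(-5.0); us=np.array([np.cos(hs),np.sin(hs)]); U=np.r_[us,0]
p0=np.array([0.53560724,0.24363741,-.0225]); d=.01731
a=p0-U*(d-.009)
env.move_straight(a,max_speed=.03); o=env.get_obs(); print("home",(p0-o["ee_pos"])@U-d,o["contact_force"].round(1))
env.move_straight([a[0],a[1],-.0245],max_speed=.05,guard=5)
env.gripper_open(); env.sleep(.1)
env.move_straight([a[0],a[1],.10],max_speed=.2); print(env.get_obs()["time_s"])
env.close_gripper(10)
q=down(hs-np.pi/2).as_quat()
env.move_to([.59,-.012,.13],q)
k=get_calibration("wrist"); im=get_image("wrist"); cv2.imwrite("pics/pl.png",im[:,:,::-1])
for b in boxes_of("wrist","plunger_top")[:2]: print(b["conf"],np.round(b["extent"]),w([b["extent"][:2]],k,.067))
g=get_image("top"); 
for b in boxes_of("top","gauge")[:6]: print("top gauge",round(b["conf"],2),w([b["extent"][:2]],get_calibration("top"),.02).round(3))
print(env.get_obs()["time_s"])
E
```

```text
home -0.008716387525175317 [-1.1 -0.4 -4.4]
49.0083
0.76 [274. 188.  47.  52.] [[ 0.60984684 -0.01140775]]
top gauge 0.71 [[ 0.31  -0.374]]
top gauge 0.67 [[0.551 0.248]]
top gauge 0.49 [[ 0.425 -0.177]]
51.7667
```

```bash
python3 - <<'E'
from h import *
x,y=.610,-.0114
q=env.get_obs()["tool_rot"]
env.move_straight([x,y,.08-D],q,max_speed=.15)
g=env.move_straight([x,y,.045-D],max_speed=.04,guard=14); o=env.get_obs(); print(g,"tip z",o["ee_pos"][2]+D,o["contact_force"].round(1))
env.sleep(.2); o=env.get_obs(); print("tip z",o["ee_pos"][2]+D,o["contact_force"].round(1))
env.move_straight([x,y,.09-D],max_speed=.06)
env.move_straight([x-.05,y,.13],max_speed=.2)
k=get_calibration("wrist"); get_image("wrist")
for b in boxes_of("wrist","plunger_top")[:1]: print(np.round(b["extent"]))
# gauge check from above
env.move_to([.47,.23,.25],down(np.radians(-95)).as_quat())
k=get_calibration("wrist"); im=get_image("wrist"); cv2.imwrite("pics/fin.png",im[:,:,::-1])
for b in cut_out("wrist","gauge")[:2]:
    r=cv2.minAreaRect(cv2.findNonZero(b["pixels"].astype(np.uint8))); P=cv2.boxPoints(r); W=w(P,k,.02)
    print(b["conf"],np.round(b["extent"]),r,W.round(3).tolist())
o=env.get_obs();print(o["time_s"],o["contact_force"].round(1))
print([(im[r,200:340:6].mean(1)).astype(int).tolist() for r in range(20,240,20)])
E
```

```text
True tip z 0.054116540846552 [-2.5  0.3  7. ]
tip z 0.0541005540604413 [-1.4 -0.2  6.7]
[269. 153.  48.  54.]
0.79 [262. 114.  44. 139.] ((259.2548828125, 114.53804016113281), (140.5899658203125, 44.383453369140625), 89.02897644042969) [[0.638, 0.262], [0.634, 0.21], [0.465, 0.221], [0.469, 0.279]]
0.7 [552. 173.  17.  32.] ((551.5, 171.0), (32.0, 15.0), 90.0) [[0.474, -0.118], [0.472, -0.138], [0.43, -0.143], [0.431, -0.123]]
55.9583 [-0.2  0.5  0.8]
[[196, 196, 196, 115, 210, 115, 111, 115, 112, 113, 111, 114, 113, 112, 110, 209, 112, 187, 187, 188, 189, 188, 190, 190], [199, 200, 200, 116, 212, 115, 112, 116, 112, 113, 113, 115, 114, 114, 111, 212, 113, 204, 204, 204, 204, 204, 203, 202], [200, 201, 201, 116, 103, 102, 102, 110, 110, 115, 202, 118, 119, 119, 119, 127, 115, 204, 204, 204, 203, 202, 202, 201], [199, 199, 199, 198, 198, 198, 198, 198, 197, 197, 167, 196, 194, 193, 192, 194, 194, 194, 194, 194, 195, 195, 196, 196], [202, 202, 202, 202, 202, 202, 202, 244, 245, 244, 242, 243, 242, 247, 190, 190, 190, 190, 190, 189, 188, 188, 188, 188], [195, 197, 197, 198, 200, 201, 202, 245, 195, 244, 110, 244, 196, 248, 192, 193, 194, 195, 195, 196, 197, 197, 197, 198], [209, 210, 211, 211, 212, 212, 213, 245, 240, 241, 107, 240, 240, 247, 216, 217, 217, 218, 218, 217, 217, 216, 216, 215], [205, 202, 200, 198, 198, 197, 197, 249, 244, 243, 102, 242, 243, 247, 199, 199, 199, 200, 200, 201, 201, 201, 201, 201], [195, 194, 194, 193, 193, 194, 195, 250, 248, 249, 249, 249, 248, 248, 201, 201, 200, 200, 200, 200, 199, 199, 199, 198], [193, 193, 193, 194, 195, 196, 195, 195, 195, 195, 194, 193, 192, 190, 188, 187, 185, 184, 184, 184, 184, 182, 182, 181], [185, 186, 187, 187, 190, 191, 192, 194, 195, 196, 198, 198, 198, 197, 197, 197, 197, 196, 197, 196, 196, 196, 195, 194]]
```

The press peaked past the 14 N guard and settled at 6.7 N, above the 5.6 N full-travel spring force, so the plunger reached its stop. The gauge measures 169 mm from rear to bar end, the length with the slide home. I'm handing in.

```bash
python3 -c "
from h import *
env.hand_in(); print(env.get_obs()['time_s'])"
```

```text
the job is handed in; nothing more can be done
the job is handed in; nothing more can be done
```

I did every step of the task and handed the job in at about 56 s of the 69 s allowed; there is no verdict back.

**What I did**
- **Laying flat:** I took the gauge from its keeper and set it down tilted, but it rocked back onto its edge. A second push toppled it flat, scale up and let go.
- **Pull:** I took it across its width (54 mm), lowered the crossbar behind the yoke and pulled. I held it for about 1.5 s, then eased it home at 3 cm/s and released it.
- **Counter:** I pressed the plunger to its stop and moved away.

**Last checks**
- **30 mm line:** the arm measured 29.8 mm of travel at about 12.3 N, and 12 N is expected there. I did not read the pointer itself, because the gripper hid it.
- **Final gauge position:** the network outline from the wrist camera measured about 169 mm from rear to bar end, which is the length with the slide home. The gauge lies flat, scale up, with its bar in the pocket.
- **Plunger:** the press passed the 14 N guard and settled at 6.7 N, above the 5.6 N of the fully pressed spring. I did not measure that it came back up. It should have, as the fingers were lifted clear.
- **Other things on the bench:** I touched nothing else that I know of, but did not re-measure their positions.

**What failed or disagreed**
- **Finger ends:** they proved to be about 29 mm short of the reported TCP, because touching the bench gave TCP z ≈ -0.03. The first grasp closed on nothing and the first push passed over the gauge because of this; I corrected for it afterwards.
- **Pull travel:** the arm gave way about 6–8 mm under the pull, so I trimmed the travel by the measured position.

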